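# Hand the figures across for the other player

### The arm

A 6-joint arm with a two-finger parallel gripper is mounted at the origin on the work surface. World frame = base frame: x ahead of the robot, y to its left, z up, the work surface at z = 0. Lengths are in mm, angles in rad, forces in N, time in s.
With the tool pointing down it reaches from about 275 to 750 mm from the base axis. Payload 10.2 kg.
Tool frame: the origin (TCP) lies on the centre line of the jaws, within the pads' length; the fingertips stand 19 mm ahead of it and the grasp point (between the pads) is the TCP; z points along the fingers, y is the line along which they close (so a half turn about z gives the same grasp; the last joint's range is limited). The gripper opens to 85 mm and grips with 20 to 120 N. Pads are 22 mm wide; open, the fingers measure 114 mm over their backs; the gripper's body (76 mm by 85 mm) begins 54 mm behind the grasp point. The pads swing forward as they close: fully open they stand 13 mm farther back than shut.
Start: joints at [1.104, 0.313, 1.498, -0, 1.331, -0.223], TCP at [126.743, 509.478, 250.294] pointing down, gripper open.
Joint ranges: [-2.94, 2.94], [-0.97, 2.17], [0.19, 2.56], [-1.23, 4.37], [0.02, 3.11], [-2.88, 2.88]. Speed limits (rad/s): [2.39, 2.39, 3.01, 3.14, 3.14, 3.14].

### API

Orientations are given as a unit quaternion [w, x, y, z].
In Python, from rig import sense, capture, finish_job, regions_of, mark_of gives the robot as it stands.
- The arm moves only by the tool jog_arm, never from a script. Its argument "series" is text: rows parted by semicolons, each of 7 numbers parted by spaces: the shift along the tool's x, y, z in units of 0.4 m (1.0 is 0.4 m), then the turn, a rotation vector about the tool's x, y, z in units of pi/2 rad (1.0 is pi/2 rad), then the opening, from -1 (shut) to 1 (fully open). A call has 1 to 20 rows; each row is the pose to reach, as a shift and turn from the pose commanded when the call began, along the tool's axes at that moment; what a row does not reach only later rows make up. A row lasts 1/8 s, in which the tool goes at most 62.5 mm and 10.7 degrees, less where a joint would pass 70% of its speed; a pose out of reach is approached as far as the arm can. A call with a number of a shift or a turn outside -1 to 1 is refused whole. A call with a gripper value outside its range is refused whole. The fingers move at their own pace and stop on an object; "grip_force" is the grip in N (left out, the last holds). Time passes only in rows, so rows that repeat a pose let the fingers close. It gives the time, the measured TCP pose, the force, the opening and the grip force at its end, in the units of the state.
- sense(): the state, without advancing time (a new reading comes with each control period).
- capture(name): name is "scene" or "top"; returns a dict with "img" (400x640x3 uint8, red, green, blue), "intrinsics" (3x3 intrinsics, pixels), "R" (3x3) and "t" (3): a world point X has camera coordinates R X + t. Camera axes: x right, y down, z forward; pixel columns grow to the right and rows downward; lengths in mm; the calibration is good to about 2 mm. A picture is of the moment at which its call begins. There is no depth.
- finish_job(): hands the job in; it is judged then, once.
Trained networks look in a picture, given as the dict that the camera call returned (one of the last four; its "shot" number tells which), for a name from the list of things; names that differ only in an ending like _2 or _b are one class to them, and where a whole thing is asked for, a point or a joint stands for the part that bears it (a point fixed in the world has none). Each returns a list of dicts, best first, with "confidence" (0 to 1); they miss things now and then, are a little off and sometimes report something else, mostly with a low value. They report only what shows in the picture. A call takes as long as a camera call. They do not tell look-alikes from the thing itself.
- regions_of(label, picture): "region" (400x640 bool, what is visible of it) and "point" ([row, column] in pixels, amid what is visible of it).
- mark_of(label, picture): "point" ([row, column] in pixels: a listed point, or the origin of a listed thing).
The state is a dict: "time_s": time; "joints": joint angles; "dq": joint speeds; "tau": joint torques, N m; "eef_pos": TCP position; "ee_rot": TCP orientation; "force": force on the tool from outside, world axes, zero at the start; "wrist_torque": the same for the moment, N m; "grip_width": opening from 0.0 (shut) to 1.0 (fully open); "grip_force": force on a finger pad.
Only numpy, scipy, OpenCV 4.12 (cv2) and the standard library are available. Lean on these libraries where they do the work, as an engineer would, in place of code of your own. Each camera call takes 0.05 s, during which the arm holds its last target. There are 200 camera calls.

### The job

The players are changing sides: carry the four wooden figures from the full tray to the empty tray on the other side, one figure to a compartment, in reverse order along the row, so that the figure standing nearest the robot in the full tray ends up in the compartment farthest from the robot in the other, and so on. Let every figure stand upright on the floor of its compartment, and do not let any figure fall over on the way.

Things in the scene. Friction and masses are not known exactly. Their poses are not given: they have to be found in the camera images.
- pawn: figure with a ball for a head, 66 mm tall: ball 29 mm across, its centre 52 mm above the origin, on a thin tapering neck (15 mm at the top). Light wood, round foot 34 mm across, 10 mm high. Origin: centre of the foot's underside, z up. Starts in a compartment of the full tray. Grip the ball at 52 mm. About 30 g.
- tower: castle-tower figure, 70 mm tall: a plain round column 29 mm across from 10 to 62 mm, with four small battlements on top. Light wood, round foot 34 mm across, 10 mm high. Origin: centre of the foot's underside, z up. Starts in a compartment of the full tray. Grip the column at about 48 mm. About 45 g.
- bishop: tallest figure, 87 mm: round column 20 mm across from 10 to 60 mm, then a pointed head, 27 mm across at 60 to 65 mm. Light wood, round foot 34 mm across, 10 mm high. Origin: centre of the foot's underside, z up. Starts in a compartment of the full tray. Grip the column at about 46 mm. About 35 g.
- horse: horse-head figure, 75 mm tall: flat slab 16 mm thick (its y), 26 mm wide (its x, -15 to +11 mm), from 10 to 54 mm; head of the same thickness above, muzzle to +x. Light wood, round foot 34 mm across, 10 mm high. Origin: centre of the foot's underside, z up. Starts in a compartment of the full tray. Muzzle within 20 degrees of the tray's +x. Grip along its y at 46 mm. About 35 g.
- full_tray: tray holding the figures at the start, on the left or right: dark wood, 252 x 66 x 18 mm, fixed, a row of four open compartments. Origin: centre of underside; x along the row, away from the robot (within 15 degrees), z up. Compartment centres at x = -93, -31, 31, 93 mm, y = 0; each 58 x 58 mm inside, walls 4 mm thick, 18 mm high; green felt floor 8 mm above the table.
- empty_tray: tray empty at the start, on the other side: dark wood, 252 x 66 x 18 mm, fixed, a row of four open compartments. Origin: centre of underside; x along the row, away from the robot (within 15 degrees), z up. Compartment centres at x = -93, -31, 31, 93 mm, y = 0; each 58 x 58 mm inside, walls 4 mm thick, 18 mm high; green felt floor 8 mm above the table.
- pad_1: one of four identical square dark-green felt-covered pads (54 x 54 x 3 mm, fixed) lining the compartments of the full tray, seen around the feet of the figures; in no fixed order along the tray; stays where it is. Origin: centre of its underside. At the start it lies under the pawn.
- pad_2: one of four identical square dark-green felt-covered pads (54 x 54 x 3 mm, fixed) lining the compartments of the full tray, seen around the feet of the figures; in no fixed order along the tray; stays where it is. Origin: centre of its underside. At the start it lies under the tower.
- pad_3: one of four identical square dark-green felt-covered pads (54 x 54 x 3 mm, fixed) lining the compartments of the full tray, seen around the feet of the figures; in no fixed order along the tray; stays where it is. Origin: centre of its underside. At the start it lies under the bishop.
- pad_4: one of four identical square dark-green felt-covered pads (54 x 54 x 3 mm, fixed) lining the compartments of the full tray, seen around the feet of the figures; in no fixed order along the tray; stays where it is. Origin: centre of its underside. At the start it lies under the horse.
Things that resemble listed ones, but are neither listed nor needed, are in the scene too. What is shaped like the bishop but red is not meant. Leave any yellow look-alike of the pawn alone.

How it is judged:
By the outcome, as a careful person would: the job done as asked, in the order asked, and still so for the second after the job is handed in, with the robot touching nothing.
It also fails if it takes over 115 s, if anything falls off the work surface, if the arm or the gripper's body presses on something with over 40 N, if the wrist force passes 120 N, or if a joint passes its speed limit or range.

## Working session

There is one attempt and no reset: what is moved stays moved. The work goes in short steps, Python scripts to look and compute and a tool call to move; the robot and the scene stay as the last step left them, time stands still between calls to the robot, and variables do not carry over. Pictures are saved under pics/ and viewed, at most 14 in all, crops included, and the job is handed in when it is done.

Besides the shell and the picture viewer there is one more tool, called after "Emit:" as a command line: name --argument value ..., lists and objects as JSON in quotes. jog_arm: Moves the arm, as the interface text tells. Shifts and turns lie within -1 to 1; 1 stands for 0.4 m of shift or pi/2 rad of turn. Its arguments: {"type":"object","properties":{"series":{"type":"string"},"grip_force":{"type":"number"}},"required":["series"]}

```bash
mkdir -p pics; ls; cat > h.py <<'E'
import numpy as np, cv2
from rig import sense, capture, finish_job, regions_of, mark_of
def ray(p,rc):
    d=np.linalg.inv(p["intrinsics"])@np.array([rc[1],rc[0],1.]); R=np.array(p["R"]); t=np.array(p["t"])
    return -R.T@t, R.T@d
def onz(p,rc,z):
    c,d=ray(p,rc); return c+d*(z-c[2])/d[2]
def tri(p1,a,p2,b):
    c1,d1=ray(p1,a);c2,d2=ray(p2,b)
    s=np.linalg.lstsq(np.c_[d1,-d2],c2-c1,rcond=None)[0]
    x,y=c1+s[0]*d1,c2+s[1]*d2
    return (x+y)/2,np.linalg.norm(x-y)
def proj(p,X):
    q=np.array(p["intrinsics"])@(np.array(p["R"])@np.array(X,float)+np.array(p["t"])); return q[:2]/q[2]
E
python3 - <<'E'
from h import *
np.set_printoptions(precision=1,suppress=True)
S=capture("scene");T=capture("top")
for n,p in(("scene",S),("top",T)):
    cv2.imwrite(f"pics/{n}0.png",p["img"][:,:,::-1]); print(n,-np.array(p["R"]).T@p["t"], np.array(p["R"]).tolist())
for l in["pawn","tower","bishop","horse","full_tray","empty_tray","pad_1"]:
    for n,p in(("S",S),("T",T)):
        for m in mark_of(l,p)[:6]:
            print(l,n,round(m["confidence"],2),np.round(m["point"],1),onz(p,m["point"],0 if 'tray' in l else 11))
print(sense())
E
```

```text
pics
scene [1030.5  246.1  740.6] [[-0.4811446369681964, 0.8765319357992936, 0.013842103911104926], [0.6780069990122004, 0.3820870743881718, -0.6279458391262401], [-0.555703470933206, -0.2927477294693009, -0.7781339340263708]]
top [377.8 -24.5 835.8] [[0.004810760026134769, -0.9991614268791036, -0.04066078731264795], [-0.9809775974562674, 0.0031754706334948092, -0.19409500167491486], [0.19406135595965607, 0.04082106592397191, -0.9801396995836513]]
pawn S 0.84 [149.5 279. ] [ 412.1 -164.6   11. ]
pawn S 0.65 [165.2 255.3] [ 476.9 -183.7   11. ]
pawn T 0.8 [266.7 396.3] [ 399.6 -156.1   11. ]
pawn T 0.51 [230.5 410.5] [ 472.8 -187.5   11. ]
tower S 0.97 [183.4 239.4] [ 535.7 -183.9   11. ]
tower T 0.68 [203.1 407.6] [ 529.9 -183.9   11. ]
tower T 0.44 [230.7 411. ] [ 472.4 -188.5   11. ]
bishop S 0.7 [211.4 268.9] [567.8 -93.   11. ]
bishop T 0.52 [143.3 412.2] [ 659.8 -198.9   11. ]
bishop T 0.51 [187.7 361.3] [563.1 -88.8  11. ]
horse S 0.64 [208.6 221.9] [ 606.8 -176.6   11. ]
horse T 0.61 [170.6 400.6] [ 599.7 -172.1   11. ]
full_tray S 0.86 [196.9 229.7] [ 568.1 -186.9    0. ]
ful
[... 232 characters left out ...]
] [ 493.5 -173.4   11. ]
pad_1 S 0.52 [228.3 201.5] [ 664.5 -182.3   11. ]
pad_1 S 0.49 [187.4 237.6] [ 546.5 -181.    11. ]
pad_1 T 0.84 [230.8 404.1] [ 472.2 -174.5   11. ]
pad_1 T 0.75 [145.3 401.3] [ 655.6 -175.6   11. ]
pad_1 T 0.68 [172.1 407.1] [ 596.3 -185.6   11. ]
pad_1 T 0.56 [201.6 404.8] [ 533.1 -178.3   11. ]
{'time_s': 0.8, 'joints': array([ 1.1,  0.3,  1.5, -0. ,  1.3, -0.2]), 'dq': array([0., 0., 0., 0., 0., 0.]), 'tau': array([ -0. , -41.2, -26. ,  -0. ,   0. ,  -0. ]), 'eef_pos': array([126.7, 509.5, 250.3]), 'ee_rot': array([0. , 0.1, 1. , 0. ]), 'force': array([ 0.6, -0. , -0.9]), 'wrist_torque': array([ 0.,  0., -0.]), 'grip_force': 0.0, 'grip_width': 1.002032764659006}
```

View pics/scene0.png

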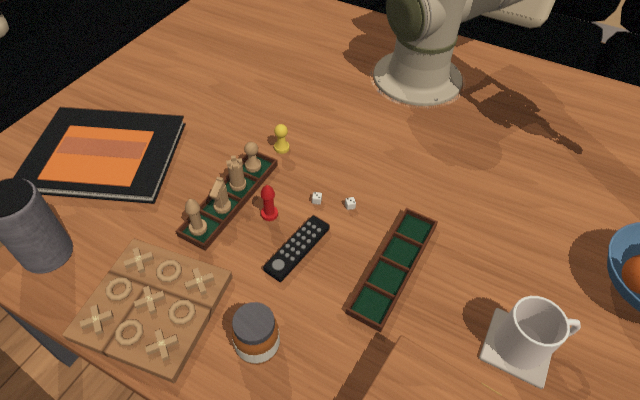

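View pics/top0.png

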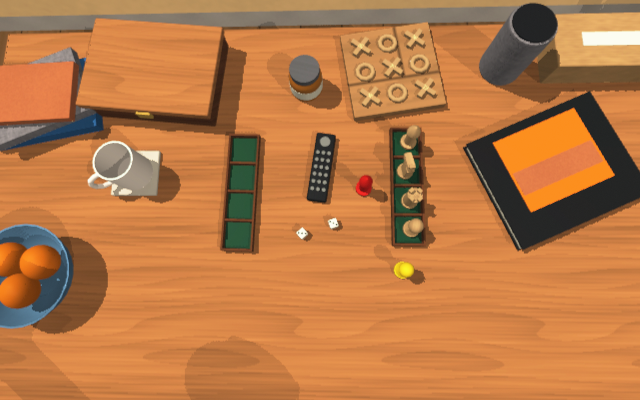

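The top view shows the full tray on the right (col ~407, rows 130–245). From the robot outward it holds the pawn (228,412), tower (197,411), horse (165,405) and bishop (140,410). The empty tray is on the left at (192,241).

Look-alikes: a yellow pawn at (270,404), and a red bishop at (185,365). Both stand outside the tray and have the wrong colour, so the light-wood figures in the tray are the ones meant. Next I fit models in both views.

```bash
cat > fit.py <<'E'
from h import *
from scipy.optimize import minimize
PROF={"pawn":[[(0,17),(10,17)],[(10,10),(45,7.5)],"ball"],
"tower":[[(0,17),(10,17)],[(10,14.5),(70,14.5)]],
"bishop":[[(0,17),(10,17)],[(10,10),(60,10)],[(60,13.5),(65,13.5),(87,2)]]}
A=np.linspace(0,2*np.pi,24)
def ring(z,r): return np.c_[r*np.cos(A),r*np.sin(A),np.full(24,z)]
def box(a,b,c,d,e,f): return np.array([[x,y,z] for x in(a,b) for y in(c,d) for z in(e,f)],float)
def parts(l):
    if l=="tray": return [box(-126,126,-33,33,0,18)]
    if l=="horse": return [np.r_[ring(0,17),ring(10,17)],box(-15,11,-8,8,10,54),box(-12,13,-8,8,54,75)]
    o=[]
    for s in PROF[l]:
        if s=="ball": o.append(np.vstack([ring(52+14.5*np.sin(t),14.5*np.cos(t)) for t in np.linspace(-1.5,1.5,9)]))
        else: o+= [np.r_[ring(*a),ring(*b)] for a,b in zip(s,s[1:])]
    return o
K=4
def sil(l,p,q):
    m=np.zeros((400*K,640*K),np.uint8); x,y,z,w=q
    c,s=np.cos(w),np.sin(w); R=np.array([[c,-s,0],[s,c,0],[0,0,1]])
    for P in parts(l):
        X=P@R.T+[x,y,z]; u=(np.array(p["intrinsics"])@(np.array(p["R"])@X.T+np.array(p["t"])[:,None])).T
        u=(u[:,:2]/u[:,2:]+.5)*K
        cv2.fillConvexPoly(m,cv2.convexHull(u.astype(np.int32)),1)
    return m
def up(m): return cv2.resize(m.astype(np.uint8),(640*K,400*K),interpolation=cv2.INTER_NEAREST)
def iou(a,b): return (a&b).sum()/max(1,(a|b).sum())
def fit(l,obs,q0,free,dx=4):
    q0=np.array(q0,float); sc=np.array([dx,dx,dx,.06])[free]
    def f(v):
        q=q0.copy(); q[free]+=v*sc
        return -sum(iou(sil(l,p,q),m) for p,m in obs)/len(obs)
    n=len(free); r=minimize(f,np.zeros(n),method="Nelder-Mead",options=dict(initial_simplex=np.r_[np.zeros((1,n)),np.eye(n)],xatol=.03,fatol=1e-4,maxfev=130))
    q=q0.copy(); q[free]+=r.x*sc; return q,-r.fun
def pick(label,p,xy,z):
    uv=proj(p,[*xy,z]); b=[r for r in regions_of(label,p) if np.hypot(r["point"][1]-uv[0],r["point"][0]-uv[1])<14]
    return b[0] if b else None
E
cat > m.py <<'E'
from fit import *
np.set_printoptions(precision=2,suppress=True)
S=capture("scene");T=capture("top"); vis=[S["img"].copy(),T["img"].copy()]
def go(l,lab,q0,free,zc,hull=False):
    obs=[]
    for n,p in(("S",S),("T",T)):
        r=pick(lab,p,q0[:2],zc)
        if r is None: print(lab,n,"missing"); continue
        m=up(r["region"])
        if hull:
            c=np.vstack([k for k in cv2.findContours(m,0,2)[0] if len(k)>60]); m[:]=0; cv2.fillConvexPoly(m,cv2.convexHull(c),1)
        obs.append((p,m))
    q,s=fit(l,obs,q0,free); print(lab,q,"joint",round(s,3),end=" | ")
    for p,m in obs: q2,s2=fit(l,[(p,m)],q,[i for i in free if i!=2],2); print(q2,round(s2,3),end=" ")
    print()
    for p,v in((S,vis[0]),(T,vis[1])):
        m=cv2.resize(sil(l,p,q),(640,400),interpolation=cv2.INTER_AREA); e=cv2.findContours(m,0,2)[0]; cv2.drawContours(v,e,-1,(255,0,255) if l!="tray" else (0,255,255),1)
go("tray","empty_tray",[560,166,0,0],[0,1,2,3],9,True)
go("tray","full_tray",[567,-180,0,0],[0,1,2,3],9,True)
for l,x,y in(("pawn",472,-182),("tower",532,-182),("horse",598,-176),("bishop",660,-182)):
    go(l,l,[x,y,11,0],[0,1,2,3] if l=="horse" else [0,1,2],40)
a=cv2.resize(S["img"][130:255,165:300],None,fx=3,fy=3,interpolation=2);b=cv2.resize(vis[0][130:255,165:300],None,fx=3,fy=3,interpolation=0)[:, :390]
c=cv2.resize(vis[1][125:250,345:445],None,fx=3,fy=3,interpolation=0)
cv2.imwrite("pics/fit.png",np.hstack([a,b])[:,:,::-1]); cv2.imwrite("pics/fit2.png",np.hstack([c,cv2.resize(vis[1][125:260,210:270],None,fx=3,fy=3,interpolation=0)[:375]])[:,:,::-1])
E
python3 m.py
```

```text
empty_tray [558.1  167.15   2.21  -0.03] joint 0.942 | [559.68 166.7    2.21  -0.03] 0.961 [555.82 166.52   2.21  -0.03] 0.944 
full_tray [ 570.3  -183.32   -0.33   -0.01] joint 0.934 | [ 570.31 -182.86   -0.33   -0.02] 0.935 [ 567.17 -183.56   -0.33   -0.  ] 0.965 
pawn [ 476.33 -189.42    5.61    0.  ] joint 0.913 | [ 476.7  -190.32    5.61    0.  ] 0.913 [ 475.96 -189.12    5.61    0.  ] 0.944 
tower [ 535.9  -187.68    5.52    0.  ] joint 0.908 | [ 535.35 -188.92    5.52    0.  ] 0.915 [ 535.26 -186.39    5.52    0.  ] 0.922 
horse [ 600.24 -181.32    4.42    0.12] joint 0.837 | [ 598.41 -183.27    4.42    0.29] 0.849 [ 599.89 -180.1     4.42    0.13] 0.852 
bishop [ 664.23 -191.41    7.41    0.  ] joint 0.922 | [ 664.14 -192.02    7.41    0.  ] 0.93 [ 663.89 -190.67    7.41    0.  ] 0.926
```

View pics/fit.png

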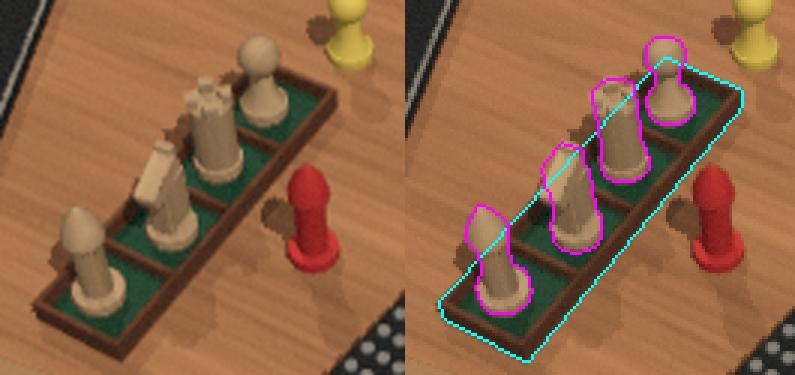

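View pics/fit2.png

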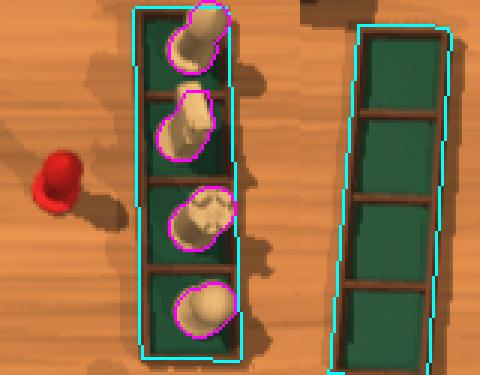

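The overlays confirm the light-wood pawn, tower, horse and bishop, near to far. The yellow pawn and red bishop stand outside the tray. The free-height fit puts the feet at 5–7 mm, against the stated 11 mm, which is within the calibration error. I'll refit with heights fixed and work out the first move.

```bash
sed -i 's/^    q,s=fit/    free=[i for i in free if i!=2]\n    q,s=fit/' m.py; sed -i 's/,0,0\],\[0,1,2,3\],9/,0,-.02],[0,1,2,3],9/' m.py; python3 m.py; python3 -c "
from h import *
from scipy.spatial.transform import Rotation as R
s=sense();q=s['ee_rot'];print(q,s['eef_pos']);r=R.from_quat([q[1],q[2],q[3],q[0]]);t=R.from_quat([0,1,0,0]);print((r.inv()*t).as_rotvec()/(np.pi/2))
for P in ([661,-190,190],[400,0,260]):print(P,r.inv().apply(np.array(P)-s['eef_pos'])/400)"
```

```text
empty_tray [557.73 166.11   0.    -0.03] joint 0.963 | [558.37 166.03   0.    -0.03] 0.985 [556.58 167.27   0.    -0.03] 0.946 
full_tray [ 568.8  -183.01    0.     -0.02] joint 0.927 | [ 569.54 -181.06    0.     -0.03] 0.911 [ 566.76 -183.76    0.     -0.01] 0.971 
pawn [ 476.87 -187.94   11.      0.  ] joint 0.848 | [ 480.97 -187.85   11.      0.  ] 0.864 [ 476.15 -187.37   11.      0.  ] 0.949 
tower [ 535.72 -186.58   11.      0.  ] joint 0.871 | [ 537.07 -186.58   11.      0.  ] 0.843 [ 534.7  -185.97   11.      0.  ] 0.917 
horse [ 600.19 -180.24   11.      0.08] joint 0.79 | [ 602.89 -177.99   11.      0.27] 0.888 [ 597.73 -179.81   11.      0.07] 0.795 
bishop [ 663.79 -189.81   11.      0.  ] joint 0.87 | [ 666.02 -188.65   11.      0.  ] 0.897 [ 661.96 -189.35   11.      0.  ] 0.92 
[2.88494134e-07 1.21633746e-01 9.92575051e-01 1.62697539e-05] [126.76629265 509.47675607 250.30500678]
[ 2.07667168e-05  3.68233965e-07 -1.55253336e-01]
[661, -190, 190] [-1.71830678 -1.37446195  0.15071221]
[400, 0, 260] [-0.97041927 -1.07106478 -0.02427544]
```

Emit:
jog_arm --series "-0.2 -0.2 0 0 0 -0.05 1;-0.4 -0.4 -0.02 0 0 -0.1 1;-0.758 -0.737 -0.024 0 0 -0.1553 1;-0.758 -0.737 -0.024 0 0 -0.1553 1;-0.758 -0.737 -0.024 0 0 -0.1553 1;-0.758 -0.737 -0.024 0 0 -0.1553 1;-0.758 -0.737 -0.024 0 0 -0.1553 1;-0.758 -0.737 -0.024 0 0 -0.1553 1;-0.758 -0.737 -0.024 0 0 -0.1553 1;-0.758 -0.737 -0.024 0 0 -0.1553 1;-0.758 -0.737 -0.024 0 0 -0.1553 1;-0.758 -0.737 -0.024 0 0 -0.1553 1" --grip_force 30

```text
time_s: 3.7
eef_pos: [349.6, 150.6, 259.9]
ee_rot: [0.0, -0.001, 1.0, 0.0]
force: [0.4, 0.6, -0.7]
grip_width: 0.996
grip_force: 0.0
```

Emit:
jog_arm --series "-0.1 -0.1 0 0 0 0 1;-0.784 -0.85 0.15 0 0 0 1;-0.784 -0.85 0.15 0 0 0 1;-0.784 -0.85 0.15 0 0 0 1;-0.784 -0.85 0.15 0 0 0 1;-0.784 -0.85 0.15 0 0 0 1;-0.784 -0.85 0.15 0 0 0 1;-0.784 -0.85 0.15 0 0 0 1;-0.784 -0.85 0.15 0 0 0 1;-0.784 -0.85 0.15 0 0 0 1;-0.784 -0.85 0.15 0 0 0 1;-0.784 -0.85 0.15 0 0 0 1;-0.784 -0.85 0.15 0 0 0 1"

```text
time_s: 5.32
eef_pos: [663.4, -189.4, 200.3]
ee_rot: [0.0, -0.0, 1.0, -0.0]
force: [-0.3, -0.1, -0.9]
grip_width: 1.003
grip_force: 0.0
```

```bash
python3 - <<'E'
from h import *
S=capture("scene");T=capture("top");print(sense()["eef_pos"],sense()["ee_rot"])
g=[]
for p in(S,T):
    v=p["img"].copy()
    e=sense()["eef_pos"]
    for X in([*e],[e[0],e[1],e[2]-19],[663.5,-189.5,57]):
        c=proj(p,X);cv2.circle(v,(int(c[0]*8),int(c[1]*8)),12,(255,0,255),-1,cv2.LINE_AA,3)
    u=proj(p,[663,-190,100]).astype(int); x,y=max(0,u[0]-65),max(0,u[1]-95); g.append(cv2.resize(v[y:y+190,x:x+130],(390,570),interpolation=2))
cv2.imwrite("pics/hov.png",np.hstack(g)[:,:,::-1])
E
```

```text
[ 663.41990484 -189.63099699  200.06129952] [ 7.45854406e-05 -1.18937529e-04  9.99999989e-01 -4.17905896e-05]
```

View pics/hov.png

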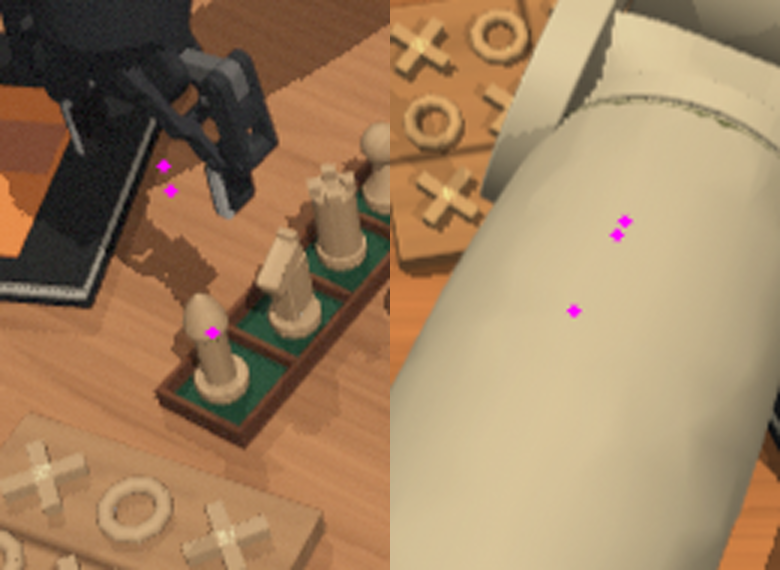

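The scene view shows the projected grasp point (row 332, col 212 of the crop) on the bishop's axis. The gripper hovers straight above with clear space around it, so I descend and grip.

Emit:
jog_arm --series "0 0 0.1 0 0 0 1;0 0 0.2 0 0 0 1;0 0 0.3 0 0 0 1;0 0 0.3625 0 0 0 1;0 0 0.3625 0 0 0 1;0 0 0.3625 0 0 0 1;0 0 0.3625 0 0 0 -1;0 0 0.3625 0 0 0 -1;0 0 0.3625 0 0 0 -1;0 0 0.3625 0 0 0 -1;0 0 0.3625 0 0 0 -1;0 0 0.3625 0 0 0 -1;0 0 0.3625 0 0 0 -1;0 0 0.3625 0 0 0 -1;0 0 0.3625 0 0 0 -1;0 0 0.3625 0 0 0 -1" --grip_force 30

```text
time_s: 7.42
eef_pos: [663.6, -189.9, 55.2]
ee_rot: [0.0, -0.0, 1.0, -0.0]
force: [0.1, 0.1, 6.0]
grip_width: 0.297
grip_force: 29.2
```

```bash
python3 - <<'E'
from h import *
S=capture("scene");print(sense()["grip_width"],sense()["force"])
u=proj(S,[663,-190,70]).astype(int); cv2.imwrite("pics/g1.png",cv2.resize(S["img"][u[1]-60:u[1]+60,u[0]-60:u[0]+80],None,fx=5,fy=5,interpolation=2)[:,:,::-1])
E
```

```text
0.29793719198056734 [-0.78654834 -0.60760645  5.37797645]
```

View pics/g1.png

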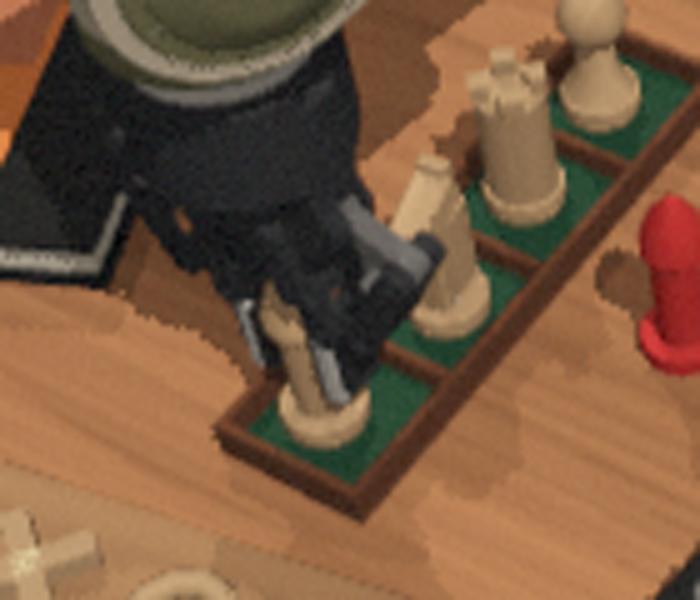

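The pads close around the column with the head above them. A small test lift will check the hold.

Emit:
jog_arm --series "0 0 -0.01 0 0 0 -1;0 0 -0.02 0 0 0 -1;0 0 -0.03 0 0 0 -1;0 0 -0.05 0 0 0 -1;0 0 -0.05 0 0 0 -1;0 0 -0.05 0 0 0 -1"

```text
time_s: 8.22
eef_pos: [663.4, -189.7, 74.8]
ee_rot: [-0.0, -0.0, 1.0, 0.0]
force: [0.6, -0.1, -0.6]
grip_width: 0.293
grip_force: 29.5
```

```bash
python3 - <<'E'
from h import *
S=capture("scene");print(sense()["grip_width"],sense()["force"],sense()["grip_force"])
u=proj(S,[663,-190,80]).astype(int); cv2.imwrite("pics/g2.png",cv2.resize(S["img"][u[1]-50:u[1]+60,u[0]-50:u[0]+60],None,fx=5,fy=5,interpolation=2)[:,:,::-1])
E
```

```text
0.2947309767704216 [ 0.80781289 -0.03697951 -0.3224931 ] 29.481078480603173
```

View pics/g2.png

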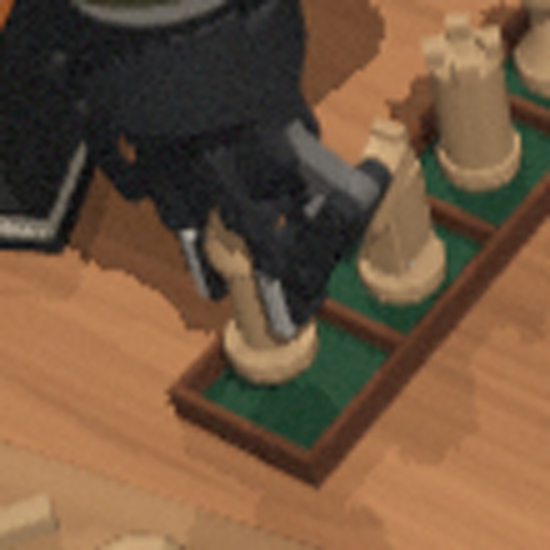

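The bishop is held upright at row 350, col 268 of the crop, clear of its pad. I carry it to the nearest compartment of the empty tray, about (464.5, 169).

Emit:
jog_arm --series "0 0 -0.1 0 0 0 -1;0 0 -0.2 0 0 0 -1;0 0 -0.3125 0 0 0 -1;0.02 0.05 -0.3125 0 0 0 -1;0.07 0.13 -0.3125 0 0 0 -1;0.13 0.23 -0.3125 0 0 0 -1;0.19 0.34 -0.3125 0 0 0 -1;0.25 0.45 -0.3125 0 0 0 -1;0.31 0.56 -0.3125 0 0 0 -1;0.37 0.67 -0.3125 0 0 0 -1;0.43 0.78 -0.3125 0 0 0 -1;0.475 0.86 -0.3125 0 0 0 -1;0.49 0.89 -0.3125 0 0 0 -1;0.4975 0.8985 -0.3125 0 0 0 -1;0.4975 0.8985 -0.3125 0 0 0 -1;0.4975 0.8985 -0.3125 0 0 0 -1;0.4975 0.8985 -0.3125 0 0 0 -1"

```text
time_s: 10.4
eef_pos: [464.7, 169.1, 199.8]
ee_rot: [-0.0, 0.0, 1.0, -0.0]
force: [-0.1, 0.4, -0.6]
grip_width: 0.294
grip_force: 29.5
```

```bash
python3 - <<'E'
from fit import *
np.set_printoptions(precision=1,suppress=True)
S=capture("scene");e=sense()["eef_pos"];print(e,sense()["grip_width"])
r=pick("bishop",S,e[:2],e[2]-10)
print(None if r is None else r["confidence"])
v=S["img"].copy(); m=cv2.resize(sil("bishop",S,[e[0],e[1],e[2]-44.2,0]),(640,400),interpolation=cv2.INTER_AREA)
cv2.drawContours(v,cv2.findContours(m,0,2)[0],-1,(255,0,255),1)
m=cv2.resize(sil("tray",S,[557.5,166.5,0,-.03]),(640,400),interpolation=cv2.INTER_AREA)
cv2.drawContours(v,cv2.findContours(m,0,2)[0],-1,(0,255,255),1)
cv2.imwrite("pics/c1.png",cv2.resize(v[80:340,300:480],None,fx=2.3,fy=2.3,interpolation=0)[:,:,::-1])
E
```

```text
[464.6 169.2 199.8] 0.2918168798018336
0.82
```

View pics/c1.png

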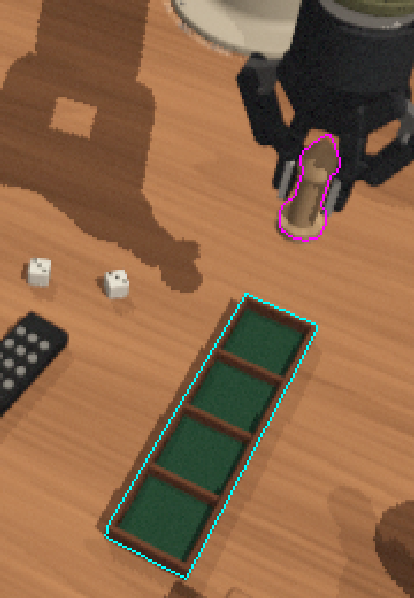

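The held bishop's predicted outline (magenta, crop row ~190, col 310) and the tray outline (cyan) both match the picture. I lower it and release.

Emit:
jog_arm --series "0 0 0.1 0 0 0 -1;0 0 0.2 0 0 0 -1;0 0 0.28 0 0 0 -1;0 0 0.33 0 0 0 -1;0 0 0.35 0 0 0 -1;0 0 0.36 0 0 0 -1;0 0 0.365 0 0 0 -1;0 0 0.367 0 0 0 -1;0 0 0.367 0 0 0 -1;0 0 0.367 0 0 0 -1"

```text
time_s: 11.75
eef_pos: [465.7, 169.7, 55.1]
ee_rot: [0.002, -0.0, 1.0, 0.0]
force: [-1.9, -0.6, 11.9]
grip_width: 0.293
grip_force: 29.3
```

Emit:
jog_arm --series "0 0 -0.004 0 0 0 -1;0 0 -0.004 0 0 0 -1;0 0 -0.004 0 0 0 -0.3;0 0 -0.004 0 0 0 -0.2;0 0 -0.004 0 0 0 0;0 0 -0.004 0 0 0 0.3;0 0 -0.004 0 0 0 0.6;0 0 -0.004 0 0 0 0.6;0 0 -0.004 0 0 0 0.6;0 0 -0.004 0 0 0 0.6;0 0 -0.1 0 0 0 0.8;0 0 -0.2 0 0 0 1;0 0 -0.367 0 0 0 1;0 0 -0.367 0 0 0 1;0 0 -0.367 0 0 0 1;0 0 -0.367 0 0 0 1"

```text
time_s: 13.75
eef_pos: [463.8, 169.5, 198.4]
ee_rot: [-0.001, -0.0, 1.0, -0.0]
force: [0.2, -0.3, -0.2]
grip_width: 1.002
grip_force: 0.0
```

```bash
python3 - <<'E'
from fit import *
np.set_printoptions(precision=2,suppress=True)
S=capture("scene");print(sense()["eef_pos"])
r=pick("bishop",S,[464.5,169],48); print(r and r["confidence"]); 
if r: print(fit("bishop",[(S,up(r["region"]))],[464.5,169,8,0],[0,1]))
E
```

```text
[463.89 169.53 198.5 ]
0.67
(array([466.29, 168.73,   8.  ,   0.  ]), np.float64(0.9237207077953132))
```

Emit:
jog_arm --series "-0.05 -0.1 0 0 0 -0.03 1;-0.34 -0.874 0 0 0 -0.095 1;-0.34 -0.874 0 0 0 -0.095 1;-0.34 -0.874 0 0 0 -0.095 1;-0.34 -0.874 0 0 0 -0.095 1;-0.34 -0.874 0 0 0 -0.095 1;-0.34 -0.874 0 0 0 -0.095 1;-0.34 -0.874 0 0 0 -0.095 1;-0.34 -0.874 0 0 0 -0.095 1;-0.34 -0.874 0 0 0 -0.095 1;-0.34 -0.874 0 0 0 -0.095 1;-0.34 -0.874 0 0 0 -0.095 1"

```text
time_s: 15.35
eef_pos: [600.5, -179.6, 200.0]
ee_rot: [0.0, -0.075, 0.997, -0.0]
force: [0.7, -0.5, -0.5]
grip_width: 1.003
grip_force: 0.0
```

Emit:
jog_arm --series "0 0 0.1 0 0 0 1;0 0 0.2 0 0 0 1;0 0 0.3 0 0 0 1;0 0 0.36 0 0 0 1;0 0 0.36 0 0 0 1;0 0 0.36 0 0 0 1;0 0 0.36 0 0 0 -1;0 0 0.36 0 0 0 -1;0 0 0.36 0 0 0 -1;0 0 0.36 0 0 0 -1;0 0 0.36 0 0 0 -1;0 0 0.36 0 0 0 -1;0 0 0.36 0 0 0 -1;0 0 0.36 0 0 0 -1;0 0 0.36 0 0 0 -1;0 0 0.36 0 0 0 -1;0 0 0.34 0 0 0 -1;0 0 0.31 0 0 0 -1;0 0 0.31 0 0 0 -1;0 0 0.31 0 0 0 -1"

```text
time_s: 17.85
eef_pos: [600.4, -179.9, 75.8]
ee_rot: [-0.0, -0.075, 0.997, 0.0]
force: [-0.5, -0.5, -0.6]
grip_width: 0.188
grip_force: 36.8
```

```bash
python3 - <<'E'
from h import *
S=capture("scene");s=sense();print(s["grip_width"],s["force"],s["grip_force"],s["eef_pos"])
u=proj(S,[600,-180,80]).astype(int); a=cv2.resize(S["img"][u[1]-50:u[1]+60,u[0]-50:u[0]+60],None,fx=3.5,fy=3.5,interpolation=2)
u=proj(S,[464,169,50]).astype(int); b=cv2.resize(S["img"][u[1]-50:u[1]+60,u[0]-50:u[0]+60],None,fx=3.5,fy=3.5,interpolation=2)
cv2.imwrite("pics/g3.png",np.hstack([a,b])[:,:,::-1])
E
```

```text
0.1860938307916317 [0.4419555  0.17220665 0.43613397] 36.765331104397774 [ 600.28474496 -179.85475183   75.59965749]
```

View pics/g3.png

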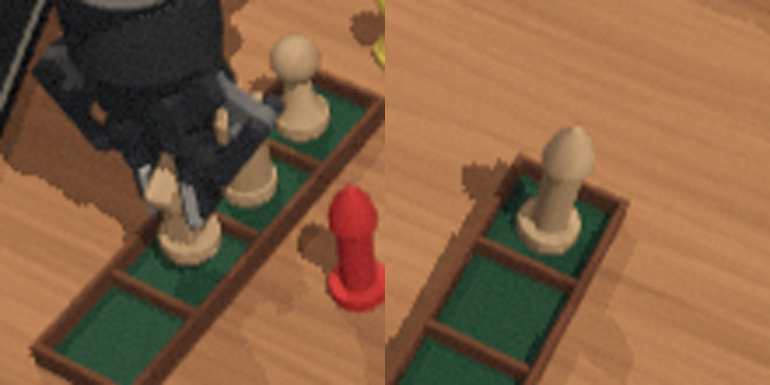

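The bishop stands upright in the nearest compartment of the other tray. The horse is lifted and held by its slab (16 mm opening), so I carry it next.

Emit:
jog_arm --series "0 0 -0.1 0 0 0 -1;0 0 -0.2 0 0 0 -1;0 0 -0.31 0 0 0 -1;0.005 0.05 -0.31 0 0 0.02 -1;0.01 0.13 -0.31 0 0 0.05 -1;0.015 0.23 -0.31 0 0 0.095 -1;0.02 0.34 -0.31 0 0 0.095 -1;0.03 0.45 -0.31 0 0 0.095 -1;0.04 0.56 -0.31 0 0 0.095 -1;0.045 0.67 -0.31 0 0 0.095 -1;0.05 0.78 -0.31 0 0 0.095 -1;0.053 0.85 -0.31 0 0 0.095 -1;0.053 0.88 -0.31 0 0 0.095 -1;0.053 0.886 -0.31 0 0 0.095 -1;0.053 0.886 -0.31 0 0 0.095 -1;0.053 0.886 -0.31 0 0 0.095 -1;0.053 0.886 -0.31 0 0 0.095 -1"

```text
time_s: 20.02
eef_pos: [526.9, 166.8, 199.9]
ee_rot: [-0.0, 0.0, 1.0, -0.0]
force: [0.3, -0.2, -0.8]
grip_width: 0.184
grip_force: 36.7
```

Emit:
jog_arm --series "0 0 0.1 0 0 0 -1;0 0 0.2 0 0 0 -1;0 0 0.28 0 0 0 -1;0 0 0.33 0 0 0 -1;0 0 0.35 0 0 0 -1;0 0 0.358 0 0 0 -1;0 0 0.3625 0 0 0 -1;0 0 0.3625 0 0 0 -1;0 0 0.3625 0 0 0 -1"

```text
time_s: 21.15
eef_pos: [527.2, 167.3, 56.0]
ee_rot: [0.001, -0.0, 1.0, 0.0]
force: [-1.9, -0.2, 6.0]
grip_width: 0.184
grip_force: 37.4
```

Emit:
jog_arm --series "0 0 -0.002 0 0 0 -1;0 0 -0.002 0 0 0 -1;0 0 -0.002 0 0 0 -0.5;0 0 -0.002 0 0 0 -0.3;0 0 -0.002 0 0 0 0;0 0 -0.002 0 0 0 0.3;0 0 -0.002 0 0 0 0.4;0 0 -0.002 0 0 0 0.4;0 0 -0.002 0 0 0 0.4;0 0 -0.1 0 0 0 0.5;0 0 -0.2 0 0 0 0.8;0 0 -0.3625 0 0 0 1;0 0 -0.3625 0 0 0 1;0 0 -0.3625 0 0 0 1;0 0 -0.3625 0 0 0 1"

```text
time_s: 23.02
eef_pos: [526.2, 167.3, 198.4]
ee_rot: [-0.001, -0.0, 1.0, -0.0]
force: [-0.9, -0.3, -0.1]
grip_width: 0.997
grip_force: 0.0
```

```bash
python3 - <<'E'
from fit import *
np.set_printoptions(precision=2,suppress=True)
S=capture("scene");print(sense()["eef_pos"])
for l,x,y,z in(("horse",526.5,167.4,8),("tower",535.9,-187.5,8),("pawn",476.5,-189,8)):
    r=pick(l,S,[x,y],48); print(l,r and r["confidence"]); 
    if r: print(fit(l,[(S,up(r["region"]))],[x,y,z,0],[0,1]+([3] if l=="horse" else [])))
E
```

```text
[526.29 167.27 198.51]
horse 0.95
(array([526.05, 167.56,   8.  ,   0.12]), np.float64(0.8684575608525665))
tower 0.69
(array([ 537.5 , -187.58,    8.  ,    0.  ]), np.float64(0.900722663191565))
pawn 0.7
(array([ 479.71, -189.1 ,    8.  ,    0.  ]), np.float64(0.9251628541130131))
```

Emit:
jog_arm --series "0 -0.1 0 0 0 0 1;-0.024 -0.8865 0 0 0 0 1;-0.024 -0.8865 0 0 0 0 1;-0.024 -0.8865 0 0 0 0 1;-0.024 -0.8865 0 0 0 0 1;-0.024 -0.8865 0 0 0 0 1;-0.024 -0.8865 0 0 0 0 1;-0.024 -0.8865 0 0 0 0 1;-0.024 -0.8865 0 0 0 0 1;-0.024 -0.8865 0 0 0 0 1;-0.024 -0.8865 0 0 0 0 1;-0.024 -0.8865 0 0 0 0 1"

```text
time_s: 24.72
eef_pos: [536.5, -187.0, 200.0]
ee_rot: [0.0, -0.0, 1.0, -0.0]
force: [0.0, 0.1, 0.2]
grip_width: 0.999
grip_force: 0.0
```

Emit:
jog_arm --series "0 0 0.1 0 0 0 1;0 0 0.2 0 0 0 1;0 0 0.3 0 0 0 1;0 0 0.3575 0 0 0 1;0 0 0.3575 0 0 0 1;0 0 0.3575 0 0 0 1;0 0 0.3575 0 0 0 -1;0 0 0.3575 0 0 0 -1;0 0 0.3575 0 0 0 -1;0 0 0.3575 0 0 0 -1;0 0 0.3575 0 0 0 -1;0 0 0.3575 0 0 0 -1;0 0 0.3575 0 0 0 -1;0 0 0.3575 0 0 0 -1;0 0 0.3575 0 0 0 -1;0 0 0.3575 0 0 0 -1;0 0 0.34 0 0 0 -1;0 0 0.31 0 0 0 -1;0 0 0.31 0 0 0 -1;0 0 0.31 0 0 0 -1"

```text
time_s: 27.22
eef_pos: [536.3, -187.2, 75.8]
ee_rot: [-0.0, -0.0, 1.0, 0.0]
force: [-0.4, 0.4, -0.9]
grip_width: 0.331
grip_force: 29.7
```

Emit:
jog_arm --series "0 0 -0.1 0 0 0 -1;0 0 -0.2 0 0 0 -1;0 0 -0.31 0 0 0 -1;-0.01 0.05 -0.31 0 0 0 -1;-0.02 0.13 -0.31 0 0 0 -1;-0.035 0.23 -0.31 0 0 0 -1;-0.05 0.34 -0.31 0 0 0 -1;-0.07 0.45 -0.31 0 0 0 -1;-0.09 0.56 -0.31 0 0 0 -1;-0.105 0.67 -0.31 0 0 0 -1;-0.12 0.78 -0.31 0 0 0 -1;-0.125 0.85 -0.31 0 0 0 -1;-0.13 0.876 -0.31 0 0 0 -1;-0.13 0.882 -0.31 0 0 0 -1;-0.13 0.882 -0.31 0 0 0 -1;-0.13 0.882 -0.31 0 0 0 -1;-0.13 0.882 -0.31 0 0 0 -1"

```text
time_s: 29.35
eef_pos: [588.4, 165.0, 200.0]
ee_rot: [0.0, 0.0, 1.0, -0.0]
force: [0.1, -1.0, -0.3]
grip_width: 0.33
grip_force: 29.9
```

Emit:
jog_arm --series "0 0 0.1 0 0 0 -1;0 0 0.2 0 0 0 -1;0 0 0.28 0 0 0 -1;0 0 0.33 0 0 0 -1;0 0 0.345 0 0 0 -1;0 0 0.353 0 0 0 -1;0 0 0.357 0 0 0 -1;0 0 0.357 0 0 0 -1;0 0 0.357 0 0 0 -1"

```text
time_s: 30.48
eef_pos: [588.5, 165.5, 57.5]
ee_rot: [0.0, -0.0, 1.0, 0.0]
force: [0.7, 0.2, -1.0]
grip_width: 0.326
grip_force: 29.9
```

Emit:
jog_arm --series "0 0 0.0025 0 0 0 -1;0 0 0.0025 0 0 0 -1;0 0 0.0025 0 0 0 -1"

```text
time_s: 30.85
eef_pos: [588.7, 165.6, 57.2]
ee_rot: [0.001, -0.0, 1.0, 0.0]
force: [-2.8, -0.7, 8.1]
grip_width: 0.332
grip_force: 30.7
```

Contact at 57.2, so the tower is on the floor. I ease up slightly and release.

Emit:
jog_arm --series "0 0 -0.002 0 0 0 -1;0 0 -0.002 0 0 0 -1;0 0 -0.002 0 0 0 -0.25;0 0 -0.002 0 0 0 -0.1;0 0 -0.002 0 0 0 0.1;0 0 -0.002 0 0 0 0.3;0 0 -0.002 0 0 0 0.6;0 0 -0.002 0 0 0 0.6;0 0 -0.002 0 0 0 0.6;0 0 -0.1 0 0 0 0.7;0 0 -0.2 0 0 0 0.8;0 0 -0.357 0 0 0 1;0 0 -0.357 0 0 0 1;0 0 -0.357 0 0 0 1;0 0 -0.357 0 0 0 1"

```text
time_s: 32.72
eef_pos: [587.8, 165.5, 197.3]
ee_rot: [-0.001, -0.0, 1.0, -0.0]
force: [-0.3, 0.5, 0.7]
grip_width: 1.003
grip_force: 0.0
```

```bash
python3 - <<'E'
from fit import *
np.set_printoptions(precision=2,suppress=True)
S=capture("scene");print(sense()["eef_pos"])
for l,x,y,z in(("tower",588.5,165.6,8),("pawn",476.5,-189,8)):
    r=pick(l,S,[x,y],48); print(l,r and r["confidence"]); 
    if r: print(fit(l,[(S,up(r["region"]))],[x,y,z,0],[0,1]))
E
```

```text
[587.91 165.48 197.43]
tower 0.71
(array([588.93, 165.08,   8.  ,   0.  ]), np.float64(0.90079326216825))
pawn 0.7
(array([ 478.89, -189.5 ,    8.  ,    0.  ]), np.float64(0.8947958366693355))
```

Emit:
jog_arm --series "0.03 -0.1 0 0 0 0 1;0.278 -0.886 -0.005 0 0 0 1;0.278 -0.886 -0.005 0 0 0 1;0.278 -0.886 -0.005 0 0 0 1;0.278 -0.886 -0.005 0 0 0 1;0.278 -0.886 -0.005 0 0 0 1;0.278 -0.886 -0.005 0 0 0 1;0.278 -0.886 -0.005 0 0 0 1;0.278 -0.886 -0.005 0 0 0 1;0.278 -0.886 -0.005 0 0 0 1;0.278 -0.886 -0.005 0 0 0 1;0.278 -0.886 -0.005 0 0 0 1"

```text
time_s: 34.38
eef_pos: [477.4, -188.5, 200.9]
ee_rot: [0.0, -0.0, 1.0, 0.0]
force: [-0.5, 0.3, -0.3]
grip_width: 1.001
grip_force: 0.0
```

Emit:
jog_arm --series "0 -0.001 0.1 0 0 0 1;0 -0.001 0.2 0 0 0 1;0 -0.001 0.3 0 0 0 1;0 -0.001 0.35 0 0 0 1;0 -0.001 0.35 0 0 0 1;0 -0.001 0.35 0 0 0 1;0 -0.001 0.35 0 0 0 -1;0 -0.001 0.35 0 0 0 -1;0 -0.001 0.35 0 0 0 -1;0 -0.001 0.35 0 0 0 -1;0 -0.001 0.35 0 0 0 -1;0 -0.001 0.35 0 0 0 -1;0 -0.001 0.35 0 0 0 -1;0 -0.001 0.35 0 0 0 -1;0 -0.001 0.35 0 0 0 -1;0 -0.001 0.35 0 0 0 -1;0 -0.001 0.34 0 0 0 -1;0 -0.001 0.3 0 0 0 -1;0 -0.001 0.3 0 0 0 -1;0 -0.001 0.3 0 0 0 -1"

```text
time_s: 36.88
eef_pos: [477.2, -189.3, 81.0]
ee_rot: [0.0, -0.0, 1.0, -0.0]
force: [-0.4, -0.3, 0.3]
grip_width: 0.319
grip_force: 29.6
```

```bash
python3 - <<'E'
from h import *
S=capture("scene");s=sense();print(s["grip_width"],s["force"],s["grip_force"],s["eef_pos"])
u=proj(S,[477,-189,80]).astype(int); a=cv2.resize(S["img"][u[1]-50:u[1]+60,u[0]-50:u[0]+60],None,fx=3.5,fy=3.5,interpolation=2)
u=proj(S,[540,167,50]).astype(int); b=cv2.resize(S["img"][u[1]-70:u[1]+70,u[0]-70:u[0]+70],(385,385),interpolation=2)
cv2.imwrite("pics/g4.png",np.hstack([a,b])[:,:,::-1])
E
```

```text
0.3191472105715809 [ 0.14704319 -0.40182783 -1.25971704] 29.558056890964508 [ 477.07437639 -189.17549631   80.74841611]
```

View pics/g4.png

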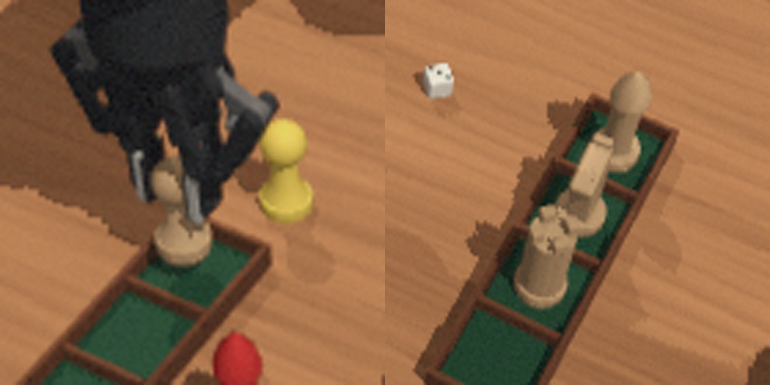

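The three placed figures stand upright. The pawn is held upright by its ball at about row 220, col 180 of the left crop, so I carry it gently.

Emit:
jog_arm --series "0 0 -0.08 0 0 0 -1;0 0 -0.16 0 0 0 -1;0 0 -0.24 0 0 0 -1;0 0 -0.29 0 0 0 -1;-0.01 0.02 -0.2975 0 0 0 -1;-0.03 0.06 -0.2975 0 0 0 -1;-0.06 0.122 -0.2975 0 0 0 -1;-0.1 0.204 -0.2975 0 0 0 -1;-0.14 0.285 -0.2975 0 0 0 -1;-0.18 0.367 -0.2975 0 0 0 -1;-0.22 0.448 -0.2975 0 0 0 -1;-0.26 0.53 -0.2975 0 0 0 -1;-0.3 0.611 -0.2975 0 0 0 -1;-0.34 0.693 -0.2975 0 0 0 -1;-0.375 0.764 -0.2975 0 0 0 -1;-0.405 0.825 -0.2975 0 0 0 -1;-0.425 0.866 -0.2975 0 0 0 -1;-0.433 0.882 -0.2975 0 0 0 -1;-0.433 0.882 -0.2975 0 0 0 -1;-0.433 0.882 -0.2975 0 0 0 -1"

```text
time_s: 39.42
eef_pos: [650.1, 163.2, 199.7]
ee_rot: [-0.0, 0.0, 1.0, -0.0]
force: [-0.5, 0.3, -0.4]
grip_width: 0.318
grip_force: 29.7
```

Emit:
jog_arm --series "0 0 0.08 0 0 0 -1;0 0 0.16 0 0 0 -1;0 0 0.24 0 0 0 -1;0 0 0.3 0 0 0 -1;0 0 0.33 0 0 0 -1;0 0 0.34 0 0 0 -1;0 0 0.345 0 0 0 -1;0 0 0.345 0 0 0 -1;0 0 0.345 0 0 0 -1"

```text
time_s: 40.55
eef_pos: [650.6, 163.6, 62.5]
ee_rot: [0.0, -0.0, 1.0, 0.0]
force: [-0.8, 0.0, 0.9]
grip_width: 0.315
grip_force: 29.7
```

Emit:
jog_arm --series "0 0 0.002 0 0 0 -1;0 0 0.004 0 0 0 -1;0 0 0.004 0 0 0 -1;0 0 0.004 0 0 0 -1"

```text
time_s: 41.05
eef_pos: [650.8, 163.6, 61.3]
ee_rot: [0.001, -0.0, 1.0, 0.0]
force: [-0.2, 0.7, 5.6]
grip_width: 0.319
grip_force: 30.1
```

```bash
python3 - <<'E'
from h import *
S=capture("scene");s=sense();print(s["grip_width"],s["force"],s["eef_pos"])
u=proj(S,[650,165,50]).astype(int); cv2.imwrite("pics/g5.png",cv2.resize(S["img"][u[1]-60:u[1]+50,u[0]-55:u[0]+55],(500,500),interpolation=2)[:,:,::-1])
E
```

```text
0.3192881807935355 [-1.06238076  0.46291419  5.61208997] [650.81236141 163.6707426   61.31826544]
```

View pics/g5.png

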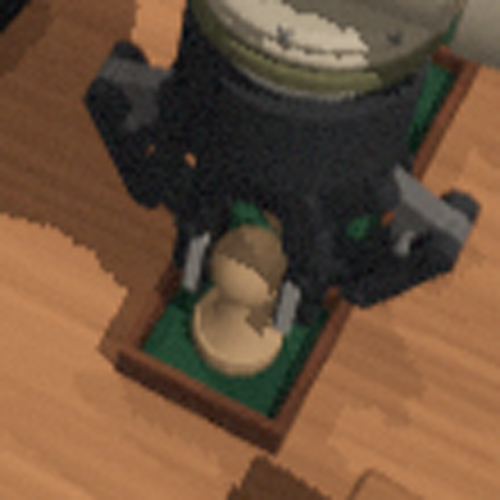

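The pawn stands upright in the farthest compartment (crop row 330, col 240) with contact on the floor. I release it and retreat.

Emit:
jog_arm --series "0 0 -0.001 0 0 0 -1;0 0 -0.001 0 0 0 -1;0 0 -0.001 0 0 0 -0.3;0 0 -0.001 0 0 0 -0.15;0 0 -0.001 0 0 0 0.1;0 0 -0.001 0 0 0 0.3;0 0 -0.001 0 0 0 0.6;0 0 -0.001 0 0 0 0.6;0 0 -0.001 0 0 0 0.6;0 0 -0.1 0 0 0 0.7;0 0 -0.2 0 0 0 0.8;0 0 -0.4 0 0 0 1;0 0 -0.4 0 0 0 1;0.4 -0.4 -0.4 0 0 0 1;0.4 -0.4 -0.4 0 0 0 1;0.4 -0.4 -0.4 0 0 0 1;0.4 -0.4 -0.4 0 0 0 1;0.4 -0.4 -0.4 0 0 0 1;0.4 -0.4 -0.4 0 0 0 1"

```text
time_s: 43.48
eef_pos: [490.9, 3.8, 220.5]
ee_rot: [0.0, -0.0, 1.0, -0.0]
force: [-0.0, -0.1, 0.6]
grip_width: 1.005
grip_force: 0.0
```

```bash
python3 - <<'E'
from h import *
S=capture("scene");print(sense()["eef_pos"],sense()["force"])
u=proj(S,[560,167,40]).astype(int); cv2.imwrite("pics/end.png",cv2.resize(S["img"][u[1]-90:u[1]+90,u[0]-90:u[0]+90],(540,540),interpolation=2)[:,:,::-1])
E
```

```text
[490.95038723   4.00218484 220.35596045] [ 0.72030988  0.09980505 -0.11887612]
```

View pics/end.png

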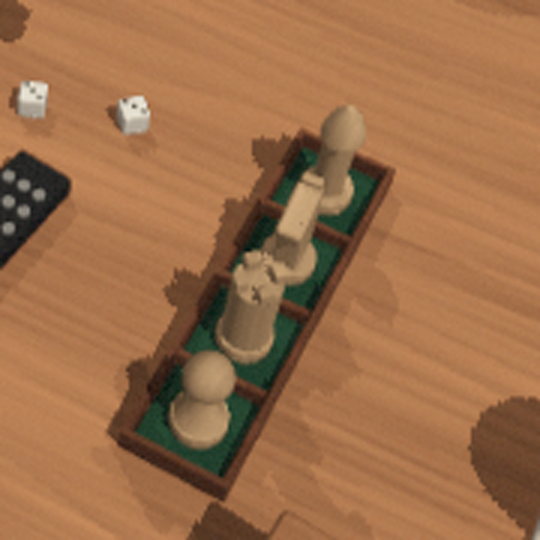

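All four figures stand upright, one to a compartment. From near to far they are bishop, horse, tower and pawn, the reverse of the start.

```bash
python3 -c "
from rig import finish_job
print(finish_job())"
```

```text
the job is handed in; nothing more can be done
None
```

The job is handed in: all four figures stand upright in the other tray in reverse order (bishop, horse, tower, pawn from near to far), none fell over, and it took about 44 s of the 115 s allowed.

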